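Flip the beta shield's prop leg down and hold the shield upright

ROBOT

A 6-joint arm with a two-finger parallel gripper is mounted at the origin on the work surface. World frame = base frame: x ahead of the robot, y to its left, z up, the work surface at z = 0. Lengths are in m, angles in rad, forces in N, time in s.
With the tool pointing down it reaches from about 0.35 to 0.775 m from the base axis. Payload 7.3 kg.
Tool frame: the origin (TCP) lies on the mounting face of the last link; the fingertips stand 178 mm ahead of it and the grasp point (between the pads) lies 159 mm ahead of it (robot.tcp_to_tips is the distance from the TCP to the fingertips, in m); z points along the fingers, y is the direction in which the jaws open and shut (so a half turn about z gives the same grasp; the last joint's range is limited). The gripper opens to 92 mm and grips with 3 to 60 N. Pads are 19 mm wide; open, the fingers measure 130 mm over their backs; the gripper's body (75 mm by 190 mm) begins 47 mm behind the grasp point.
Start: joints at [1.055, 0.342, 1.524, -0, 1.275, -0.146], TCP at [0.19, 0.49, 0.405] pointing down, gripper open.
Joint ranges: [-2.53, 2.53], [-0.77, 2.02], [0.04, 2.7], [-1, 4.14], [0.28, 2.66], [-3.11, 3.11]. Speed limits (rad/s): [2.57, 2.57, 3.14, 3.14, 3.14, 3.14].

INTERFACE

Orientations are given as [roll, pitch, yaw] about the fixed x, y, z axes, in that order (R = Rz(yaw) Ry(pitch) Rx(roll)).
In Python, from cell import robot, viewer gives the robot as it stands.
- The arm moves only by the shell command python3 -m creep 'ROWS' [OPENING] [FORCE]. ROWS is JSON, a list that holds one entry, the list of rows, each a list of 6 numbers: the shift along the world's x, y, z in mm, then the turn, a rotation vector about the world's x, y, z in degrees. A call has 1 to 5 rows; each row shifts and turns the pose as measured when the row begins; what a row does not reach is not made up. A row lasts 1/12 s, in which the tool goes at most 41.7 mm and 7.16 degrees, less where a joint would pass 70% of its speed; a pose out of reach is approached as far as the arm can. A call with a gripper value outside its range is refused whole. OPENING is the closure, from -1 (fully open) to 1 (shut), set as the call begins (- or left out, the last holds). The fingers move at their own pace and stop on an object; FORCE is the grip in N (left out, the last holds). Time passes only in rows, so rows that do not move let the fingers close. It gives the time, the measured TCP pose, the force and the opening at its end, in the units of the state.
- robot.observe(): the state, without advancing time (a new reading comes with each control period).
- viewer.read_camera(name): name is "side" or "top" or "wrist"; returns the picture (384x512x3 uint8, blue, green, red); there is no depth.
- viewer.camera_model(name): a dict with "fx", "fy", "cx", "cy" (pixels), "pose" (4x4, takes a point from camera to world coordinates); the wrist camera has in their place "mount" (4x4, takes a point from camera to tool coordinates, whose origin is the TCP and whose axes are the flange's). Camera axes: x right, y up, looking along -z (the intrinsics and any distortion apply to the point x, -y, -z); pixel columns grow to the right and rows downward; lengths in m; the calibration is good to about 2 mm. A picture is of the moment at which its call begins: read the wrist's pose just before it. camera_model takes no time and is no camera call.
- robot.hand_in(): hands the job in, once; it reports no verdict.
The state is a dict: "time": time; "qpos": joint angles; "qvel": joint speeds; "joint_efforts": joint torques, N m; "tool_pos": TCP position; "tool_rot": TCP orientation; "contact_force": force on the tool from outside, world axes, zero at the start; "torque": the same for the moment, N m; "opening": finger opening in m.
Only numpy, scipy, OpenCV 4.12 (cv2) and the standard library are available. Lean on these libraries where they do the work, as an engineer would, in place of code of your own. Each camera call takes 0.05 s, during which the arm holds its last target. There are 200 camera calls.

TASK

The portable beta shield is leaning back against the lead bricks with its prop leg folded: push the leg down past its snap point until it is fully down. Then grip the shield by its top tube and bring it upright, clear of the bricks, its two rubber feet staying on the bench about where they are, and finish while still gripping the tube and holding the shield truly upright (not leaning on its leg), so that a colleague can slide the bricks up to it. Leave the lead pot, the white bottle and the forceps alone.

Things in the scene. Friction and masses are not known exactly. Their poses are not given: they have to be found in the camera images.
- shield: free-standing panel 240 mm wide (its y), 282 high (z), 16 thick (x), 0.95 kg: grey skirt to 145 mm, clear window above, round top tube. Origin mid underside; z up in its plane, -x out of its front (leg side, towards the robot). Rocks about y on two round rubber feet (axis 10 mm above the origin). Starts leaning back 18 deg on the bricks; unheld it falls back or leans 9 deg forward on its leg
- top_tube (a point): middle of the shield's top tube, on its axis (x 0, y 0, z 272 mm in the shield's frame). The tube is 20 mm in diameter and runs along the shield's y, free for grasping over 200 mm of its length; the window under it is 8 mm thick and begins 9 mm below the axis
- foot_left (a point): underside of the left rubber foot, at y = +95 mm, z = 0 in the shield's frame
- foot_right (a point): underside of the right rubber foot, at y = -95 mm, z = 0 in the shield's frame
- leg (a joint): prop leg: 0 folded (along the shield's +y), 1.571 fully down (splayed 20 deg to the front). Hub at (-41, -60, 135) mm in the shield's frame; it turns by the right-hand rule about (-0.940, 0, 0.342) there. A spring holds it at both stops: it takes about 3 N at the peg to start, less and less to the middle (0.785); past that it snaps down by itself. Rod 12 mm thick, 120 mm to its foot
- leg_peg (a point): push point on the leg's peg: a steel pin 10 mm in diameter, 40 mm long, jutting from the rod 92 mm from the hub, along the hub's axis (out of the front and somewhat up); this point is on the pin's axis, 20 mm from the rod's axis, and moves with the leg
- wall: fixed wall of lead bricks, 400 mm wide (its y), 100 mm deep (x), 150 mm high; origin in the middle of its underside; the shield leans on its upper front (-x) edge
- pot: bystander: closed lead pot, 58 mm in diameter, 78 mm high, standing beside the shield; origin at the centre of its underside
- bottle: bystander: white plastic jar, 44 mm in diameter, 70 mm high, standing beside the shield; origin at the centre of its underside
- forceps: bystander: steel forceps 200 mm long lying on the bench; origin at the middle, underside

How it is judged:
On the way, in this order (a step that is already met when the one before it is completed fails the run):
1. the prop leg has snapped fully down (value of joint leg above 1.45 rad), for 0.2 s.
2. the shield is gripped and stands upright with its leg down (value of joint leg above 1.45 rad and angle between shield's own z axis and vertical below 0.07 rad and contact force between the fingers and shield above 2 N), for 0.3 s.
At the end, for the whole second after the job is handed in: The leg is fully down (past 1.45 of 1.57 rad); the shield is within 4 degrees of upright, still, gripped by its top tube (more than 2 N between fingers and shield), not touching the brick wall, both rubber feet within 8 mm of the bench and within 60 mm of where they began (all of step 2 and distance between the grasp point and top_tube below 0.13 m and contact force between shield and wall below 0.1 N and height (world z) of each of foot_left, foot_right below 0.008 m and distance of each of foot_left, foot_right from where it was at the start of the episode below 0.06 m and linear speed of shield below 0.02 m/s); the arm keeps its last pose, push and grip.
It fails at once if the shield is tipped over (angle between shield's own z axis and vertical above 0.6 rad).
It fails at once if a bystander is pushed away or knocked over (distance of any of pot, bottle, forceps from where it was at the start of the episode above 0.03 m or angle between any of pot, bottle's own z axis and vertical above 0.5 rad).
It also fails if it takes over 51 s, if anything falls off the work surface, if the arm or the gripper's body presses on something with over 40 N, if the wrist force passes 120 N, or if a joint passes its speed limit or range.

## Working session

There is one attempt and no reset: what is moved stays moved. The work goes in short steps, Python scripts to look and compute and a shell command to move; the robot and the scene stay as the last step left them, time stands still between calls to the robot, and variables do not carry over. Pictures are saved under pics/ and viewed, about 8 in all and at most 12, crops included, and the job is handed in when it is done.

```bash
mkdir -p pics; ls; python3 - <<'E'
from cell import robot, viewer
import cv2
print(robot.observe())
for n in("side","top"):
    cv2.imwrite(f"pics/{n}0.png",viewer.read_camera(n)); print(n,viewer.camera_model(n))
print(viewer.camera_model("wrist"))
E
```

```text
pics
{'time': 0.0, 'qpos': array([ 1.05500723e+00,  3.42740325e-01,  1.52505238e+00, -3.10657583e-06,
        1.27537214e+00, -1.46033295e-01]), 'qvel': array([ 0.00030317, -0.00248083,  0.00180466, -0.00054559,  0.0005392 ,
       -0.00131038]), 'joint_efforts': array([ 6.69018136e-04, -4.31241417e+01, -2.44221425e+01,  7.16616260e-02,
        5.60111634e-02, -1.00528064e-04]), 'tool_pos': array([0.18965525, 0.48939762, 0.40402326]), 'tool_rot': array([-3.14003676e+00, -2.25838080e-04,  2.77183758e+00]), 'contact_force': array([ 0.07011265, -0.86175378,  0.0644728 ]), 'torque': array([-0.02097072,  0.0174854 ,  0.07313791]), 'opening': 0.0918406699882089}
side {'fx': 360.46785987490824, 'fy': 360.46785987490824, 'cx': 261.860709398947, 'cy': 188.66743471415822, 'pose': array([[ 0.28932549,  0.73115358, -0.61782296, -0.01182676],
       [-0.957075  ,  0.20931357, -0.20048757, -0.15689385],
       [-0.01726847,  0.64930907,  0.76032857,  0.87094847],
       [ 0.        ,  0.        ,  0.        ,  1.        ]])}
top {'fx': 396.9835010594347, 'fy': 396.9835010594347, 'cx': 258.04862790091005, 'cy': 183.75949286575138, 'pose': array([[ 0.01483907,  0.98538264, -0.16970814,  0.36055617],
       [-0.999873  ,  0.01561028,  0.00321086,  0.02451087],
       [ 0.00581312,  0.16963894,  0.98548914,  1.18586481],
       [ 0.        ,  0.        ,  0.        ,  1.        ]])}
{'fx': 341.94305154483544, 'fy': 341.94305154483544, 'cx': 254.54620073771602, 'cy': 189.33893072706704, 'mount': array([[ 6.97890560e-04,  9.53064536e-01,  3.02766416e-01,
         8.29087567e-02],
       [ 9.99999602e-01, -8.33327057e-04,  3.18146851e-04,
        -1.03642313e-03],
       [ 5.55517928e-04,  3.02766074e-01, -9.53064739e-01,
         1.89111132e-02],
       [ 0.00000000e+00,  0.00000000e+00,  0.00000000e+00,
         1.00000000e+00]])}
```

View pics/side0.png

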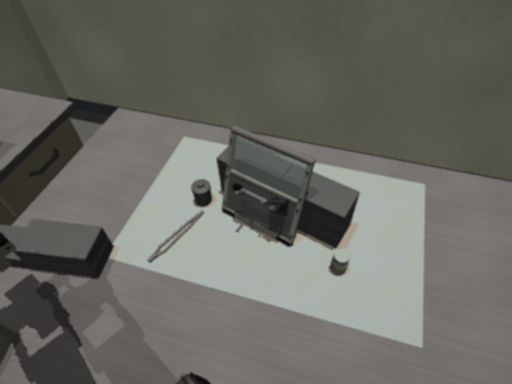

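View pics/top0.png

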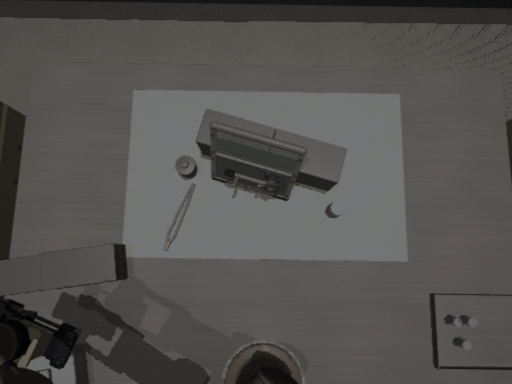

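The side view shows the shield, with its top tube at about (232,133)–(312,162), and the wall behind it. In the top view the tube runs (214,125)–(305,151). The pot, the forceps and the bottle are to the left, front-left and right. Next I'll enlarge both.

```bash
python3 - <<'E'
import cv2,numpy as np
a=cv2.imread("pics/side0.png")[120:260,200:340];b=cv2.imread("pics/top0.png")[100:220,190:310]
g=lambda i:np.clip((i/255.)**.55*255,0,255).astype('uint8')
A=cv2.resize(g(a),(560,560),interpolation=cv2.INTER_CUBIC);B=cv2.resize(g(b),(600,600),interpolation=cv2.INTER_CUBIC)
cv2.imwrite("pics/sc.png",A);cv2.imwrite("pics/tc.png",B)
E
```

```text
(no output)
```

View pics/sc.png

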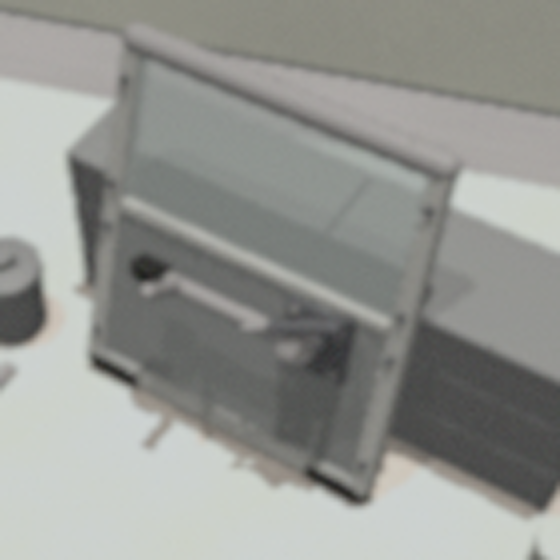

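View pics/tc.png

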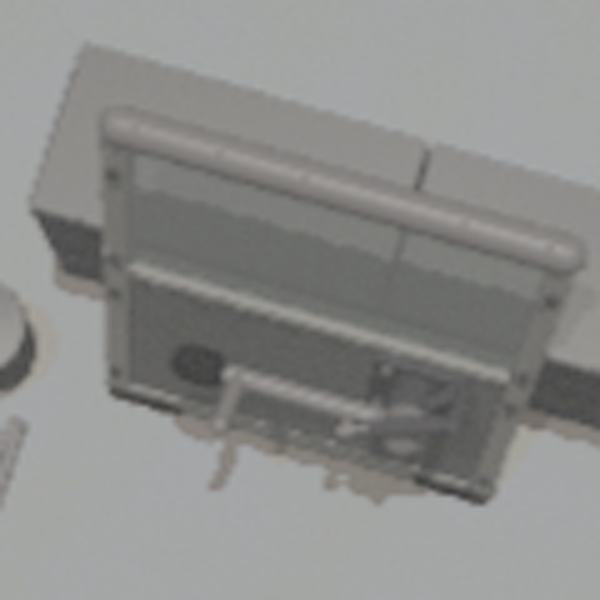

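```bash
cat > h.py <<'E'
import numpy as np
from scipy.spatial.transform import Rotation as Ro
from cell import robot, viewer
def proj(m,P,pose=None):
    T=m['pose'] if pose is None else pose
    p=(np.atleast_2d(P)-T[:3,3])@T[:3,:3]
    return np.c_[m['cx']+m['fx']*p[:,0]/-p[:,2], m['cy']-m['fy']*p[:,1]/-p[:,2]]
def shield(x,y,yaw,tilt):
    R=Ro.from_euler('z',yaw)*Ro.from_euler('y',tilt)
    o=np.array([x,y,.01])-R.apply([0,0,.01]); return o,R
AX=np.array([-.940,0,.342])
HUB=np.array([-41,-60,135])/1000.
def leg(q,r=.092,a=.02): return HUB+Ro.from_rotvec(AX*q).apply([0,r,0])+AX*a
E
cat > fit.py <<'E'
from h import *
from scipy.optimize import least_squares
tip=leg(0,.092,.04)
P=np.array([[0,.12,.272],[0,-.12,.272],[-.008,.12,0],[-.008,-.12,0],tip])
S=np.array([[128,33],[458,165],[92,362],[368,502],[140,293]]);S=(S+.5)/4-.5+[200,120]
T=np.array([[103,122],[585,250],[110,394],[487,502],[222,425]]);T=(T+.5)/5-.5+[190,100]
ms,mt=viewer.camera_model('side'),viewer.camera_model('top')
def f(v):
    o,R=shield(*v);W=o+R.apply(P)
    return np.r_[(proj(ms,W)-S),(proj(mt,W)-T)].ravel()
r=least_squares(f,[.6,0,-.25,.31],loss='soft_l1');print(r.x,np.degrees(r.x[2:]));print(f(r.x).reshape(-1,2).round(1))
r2=least_squares(lambda v:f([*v,.314]),r.x[:3],loss='soft_l1');print(r2.x);print(f([*r2.x,.314]).reshape(-1,2).round(1))
o,R=shield(*r2.x,.314)
for n,p in dict(tube=[0,0,.272],pegbase=leg(0,a=0),peg=leg(0),pegtip=leg(0,a=.04),pegmid=leg(.785),pegend=leg(1.571),hub=HUB,front=[-1,0,0]).items():print(n,(o+R.apply(p)).round(4))
print('ax',R.apply(AX),'z',R.apply([0,0,1]),'y',R.apply([0,1,0]))
# bystanders on table
def ray(m,u,v,z):
    T=m['pose'];d=T[:3,:3]@[(u-m['cx'])/m['fx'],-(v-m['cy'])/m['fy'],-1];return T[:3,3]+d*(z-T[2,3])/d[2]
for n,u,v,z in[('pot',185,163,.078),('bottle',335,210,.07),('f1',193,186,.0),('f2',168,248,0)]:print(n,ray(mt,u,v,z).round(3))
E
python3 fit.py
```

```text
[ 0.55794472  0.04460482 -0.25985581  0.30261322] [-14.88864114  17.33846011]
[[ 0.2 -0.4]
 [ 0.6 -0.1]
 [-0.7  0.1]
 [ 0.2  0.5]
 [ 3.5 -0.8]
 [-0.3  0.4]
 [-1.   1. ]
 [-0.6 -0. ]
 [ 0.5 -0.2]
 [-0.1 -0.2]]
[ 0.55665224  0.04502545 -0.25790576]
[[ 0.4 -0.4]
 [ 0.8 -0.3]
 [-1.   0.4]
 [-0.   0.8]
 [ 3.5 -1. ]
 [-0.2  0. ]
 [-1.   0.4]
 [-0.8  0.5]
 [ 0.4  0.2]
 [-0.1 -0.4]]
tube [0.6349 0.0244 0.2592]
pegbase [0.5644 0.0761 0.1416]
peg [0.5492 0.0801 0.1539]
pegtip [0.5339 0.0841 0.1662]
pegmid [0.5036 0.0643 0.1026]
pegend [0.471  0.0055 0.0814]
hub [ 0.541  -0.0129  0.1416]
front [-0.366   0.2884  0.3094]
ax [-0.76233178  0.20108814  0.61561175] z [ 0.29865018 -0.07877805  0.95110572] y [2.55056138e-01 9.66926247e-01 6.93889390e-18]
pot [0.608 0.23  0.078]
bottle [ 0.481 -0.197  0.07 ]
f1 [0.555 0.217 0.   ]
f2 [0.369 0.283 0.   ]
```

```bash
python3 -m creep '[[[26,-29,0,0,0,2],[26,-29,0,0,0,2],[26,-29,0,0,0,2.4],[26,-29,0,0,0,0],[26,-29,0,0,0,0]]]' 1 20; python3 -m creep '[[[26,-29,0,0,0,0],[26,-29,0,0,0,0],[26,-29,0,0,0,0],[26,-29,0,0,0,0],[26,-29,0,0,0,0]]]'; python3 - <<'E'
from h import *
o,R=shield(.5567,.045,-.258,.314)
for q in(0,.2,.4,.6,.785,.9,1.0,1.2,1.571):print(q,(o+R.apply(leg(q))).round(4))
E
```

```text
time: 0.52
tool_pos: [0.318, 0.3434, 0.4018]
tool_rot: [-3.139, -0.004, 2.903]
contact_force: [0.7, 1.4, 0.2]
opening: 0.0633
time: 0.93
tool_pos: [0.4519, 0.1898, 0.4008]
tool_rot: [-3.138, -0.006, 2.904]
contact_force: [1.2, 0.9, 1.2]
opening: 0.0296
0 [0.5492 0.0801 0.1539]
0.2 [0.5379 0.0812 0.1395]
0.4 [0.5261 0.0787 0.1256]
0.6 [0.5142 0.0727 0.1129]
0.785 [0.5037 0.0642 0.1026]
0.9 [0.4975 0.0577 0.0971]
1.0 [0.4924 0.0513 0.0928]
1.2 [0.4832 0.0368 0.0863]
1.571 [0.471  0.0055 0.0814]
```

```bash
python3 -m creep '[[[26,-26,0,0,0,-1],[26,-26,0,0,0,0],[26,-26,0,0,0,0],[26,-26,0,0,0,0],[0,0,-15,0,0,0]]]'; python3 -m creep '[[[0,0,-15,0,0,0],[0,0,0,0,0,0]]]'; python3 - <<'E'
from h import *; import cv2
a=viewer.read_camera('side')[110:240,190:320];b=viewer.read_camera('top')[90:220,180:310]
g=lambda i:cv2.resize(np.clip((i/255.)**.55*255,0,255).astype('uint8'),(400,400),interpolation=3)
cv2.imwrite("pics/c1.png",np.hstack([g(a),g(b)])); print(robot.observe()['tool_pos'],robot.observe()['contact_force'])
E
```

```text
time: 1.35
tool_pos: [0.5637, 0.0735, 0.3862]
tool_rot: [-3.137, -0.002, 2.879]
contact_force: [-0.5, 0.4, -0.0]
opening: 0.0011
time: 1.52
tool_pos: [0.5647, 0.0706, 0.3671]
tool_rot: [-3.135, -0.007, 2.875]
contact_force: [-1.1, -0.0, -0.4]
opening: 0.0001
[0.5646441  0.07151564 0.36963703] [ 0.26874701 -0.22317056  0.58018933]
```

View pics/c1.png

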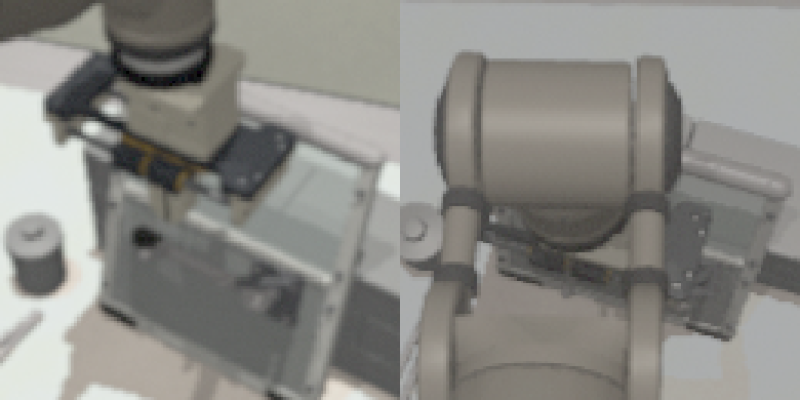

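```bash
python3 -m creep '[[[-9,13,0,0,0,0.5],[0,0,-12,0,0,0],[0,0,-10,0,0,0],[0,0,0,0,0,0]]]';python3 -m creep '[[[0,0,-6,0,0,0],[-4,0,-5,0,0,0],[-4,0,-5,0,0,0]]]'; python3 -m creep '[[[-6,0,-7,0,0,0],[-6,0,-7,0,0,0]]]'
```

```text
time: 1.95
tool_pos: [0.5536, 0.0886, 0.3508]
tool_rot: [-3.139, 0.001, 2.889]
contact_force: [-0.4, -0.2, 0.4]
opening: 0.0008
time: 2.2
tool_pos: [0.5456, 0.0905, 0.3368]
tool_rot: [-3.141, 0.007, 2.891]
contact_force: [2.4, 2.1, 3.5]
opening: 0.0003
time: 2.37
tool_pos: [0.5338, 0.0913, 0.3238]
tool_rot: [3.138, 0.013, 2.891]
contact_force: [1.3, 0.8, 1.6]
opening: 0.0005
```

```bash
python3 -m creep '[[[-7,-4,-8,0,0,0],[-7,-5,-8,0,0,0],[-7,-5,-7,0,0,0]]]';python3 -m creep '[[[-7,-6,-7,0,0,0],[-7,-6,-6,0,0,0],[-4,-6,-4,0,0,0]]]'; python3 -m creep '[[[-5,-8,-4,0,0,0],[0,0,0,0,0,0]]]'
```

```text
time: 2.62
tool_pos: [0.5118, 0.0789, 0.3008]
tool_rot: [3.133, 0.018, 2.892]
contact_force: [1.1, 0.4, 0.3]
opening: 0.0005
time: 2.87
tool_pos: [0.4911, 0.0608, 0.2824]
tool_rot: [3.133, 0.017, 2.892]
contact_force: [-0.2, -0.4, -0.3]
opening: 0.0002
time: 3.03
tool_pos: [0.4844, 0.0515, 0.2773]
tool_rot: [3.134, 0.014, 2.892]
contact_force: [-0.9, 0.5, -0.9]
opening: 0.0005
```

Contact force has dropped off, so the leg has probably snapped. I'll raise the tool and look.

```bash
python3 -m creep '[[[0,5,30,0,0,0],[0,0,38,0,0,0],[-35,0,20,0,0,0],[-38,0,15,0,0,0],[-38,0,0,0,0,0]]]'; python3 -m creep '[[[-38,0,0,0,0,0],[-38,0,0,0,0,0],[0,0,0,0,0,0]]]'; python3 - <<'E'
from h import *; import cv2
a=viewer.read_camera('side')[110:240,190:320];b=viewer.read_camera('top')[90:220,180:310]
g=lambda i:cv2.resize(np.clip((i/255.)**.55*255,0,255).astype('uint8'),(400,400),interpolation=3)
cv2.imwrite("pics/c2.png",np.hstack([g(a),g(b)]))
E
```

```text
time: 3.45
tool_pos: [0.3758, 0.0548, 0.3833]
tool_rot: [3.133, 0.017, 2.888]
contact_force: [0.2, 0.2, 1.5]
opening: -0.0
time: 3.7
tool_pos: [0.2914, 0.0553, 0.3842]
tool_rot: [3.133, 0.019, 2.888]
contact_force: [0.2, 0.2, -0.2]
opening: 0.0004
```

View pics/c2.png

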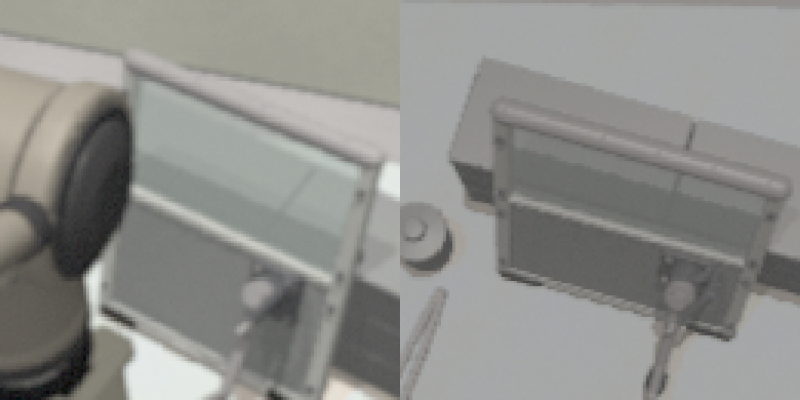

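The leg is down in both views, with the hub at about (262,293) and the foot at about (230,395) in the side crop. The shield hasn't moved. Next I'll open the gripper, rise and turn for the tube grasp.

```bash
python3 -m creep '[[[0,0,25,0,0,-7],[0,0,25,0,0,-7],[0,0,25,0,0,-7],[0,0,25,0,0,-7],[0,0,0,0,0,-7]]]' -1 40; python3 -m creep '[[[30,-4,0,0,0,-7],[30,-4,0,0,0,-7],[30,-4,0,0,0,-7],[30,-4,0,0,0,-7],[30,-4,0,0,0,-7]]]'; cat > go.py <<'E'
import sys;from h import *
# args: x y yaw tilt  standoff(m)
x,y,yaw,t,s=map(float,sys.argv[1:]);o,R=shield(x,y,yaw,t);M=R.as_matrix()
Rt=Ro.from_matrix(np.c_[M[:,1],M[:,0],-M[:,2]]);p=o+R.apply([0,0,.272+.159+s])
st=robot.observe();Rc=Ro.from_euler('xyz',st['tool_rot'])
print('d mm',((p-st['tool_pos'])*1000).round(1),'rot',np.degrees((Rt*Rc.inv()).as_rotvec()).round(1),'F',st['contact_force'].round(1),'open',round(st['opening'],4),'t',st['time'],'tool',st['tool_pos'].round(4),'q',st['qpos'].round(2))
E
python3 go.py .5567 .045 -.258 .314 .06
```

```text
time: 4.22
tool_pos: [0.3012, 0.0544, 0.4914]
tool_rot: [3.127, 0.026, 2.262]
contact_force: [0.6, -0.4, 1.2]
opening: 0.0296
time: 4.63
tool_pos: [0.4601, 0.0339, 0.4955]
tool_rot: [3.115, 0.03, 1.637]
contact_force: [-0.6, 1.0, 0.6]
opening: 0.0626
d mm [240.3 -26.8 -28. ] rot [  3.6  19.3 -18.7] F [-0.6  1.   0.6] open 0.0626 t 4.6333 tool [0.4601 0.0339 0.4955] q [-0.08  0.16  1.52 -0.03  1.43 -0.15]
```

```bash
python3 -m creep '[[[32,-4,1,0,0,-6],[32,-4,1,0,1,-6],[32,-4,0,1,3,-5],[32,-4,0,1,4,-2],[32,-4,0,1,4,0]]]'; python3 -m creep '[[[32,-3,0,1,4,0],[32,-3,0,0,3,0],[10,0,0,0,0,0],[0,0,0,0,0,0]]]';python3 go.py .5567 .045 -.258 .314 .06
```

```text
time: 5.05
tool_pos: [0.6341, 0.0124, 0.4951]
tool_rot: [-2.951, 0.029, 1.286]
contact_force: [0.6, 0.1, 0.1]
opening: 0.0914
time: 5.38
tool_pos: [0.7158, 0.004, 0.4829]
tool_rot: [-2.823, 0.046, 1.288]
contact_force: [-0.5, -0.4, -0.6]
opening: 0.0917
d mm [-15.5   3.1 -15.4] rot [ 2.5 -1.   1.5] F [-0.5 -0.4 -0.6] open 0.0917 t 5.3833 tool [0.7158 0.004  0.4829] q [-0.1   0.84  0.46  0.02  2.16  0.19]
```

```bash
python3 -m creep '[[[-15,3,-10,2.5,-1,1.5],[0,0,0,0,0,0]]]';python3 go.py .5567 .045 -.258 .314 .06; python3 - <<'E'
from h import *; import cv2
st=robot.observe();m=viewer.camera_model('wrist');im=viewer.read_camera('wrist').copy()
T=np.eye(4);T[:3,:3]=Ro.from_euler('xyz',st['tool_rot']).as_matrix();T[:3,3]=st['tool_pos'];C=T@m['mount']
o,R=shield(.5567,.045,-.258,.314)
for p in([0,.12,.272],[0,0,.272],[0,-.1,.272],[-.008,.12,.0]):
    uv=proj(m,o+R.apply(p),C)[0];print(uv)
    if abs(uv).max()<2000: cv2.drawMarker(im,tuple(int(round(v)) for v in uv),(0,0,255),0,12,1)
a=viewer.read_camera('side')[90:240,190:340]
cv2.imwrite("pics/w1.png",np.hstack([np.clip((im/255.)**.6*255,0,255).astype('uint8')[:300],cv2.resize(a,(300,300))]))
E
```

```text
time: 5.55
tool_pos: [0.7035, 0.0066, 0.4629]
tool_rot: [-2.817, -0.0, 1.314]
contact_force: [0.4, -0.3, -1.5]
opening: 0.0921
d mm [-3.2  0.5  4.6] rot [-0.2 -0.6 -0.1] F [ 0.4 -0.3 -1.5] open 0.0921 t 5.55 tool [0.7035 0.0066 0.4629] q [-0.11  0.79  0.61  0.05  2.06  0.17]
[252.67618589   2.10556559]
[252.68488399 218.71592967]
[252.690134   349.45805733]
[249.85917355  48.74087042]
```

View pics/w1.png

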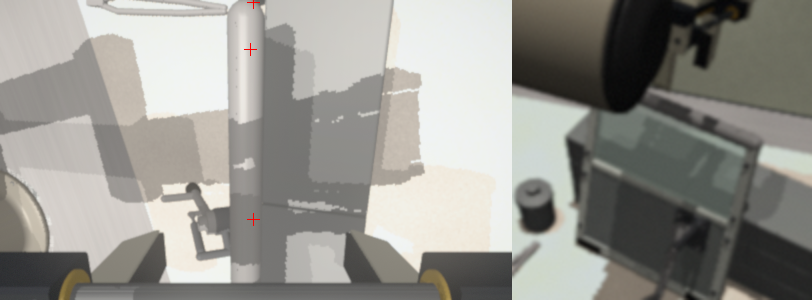

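The wrist view shows the tube at column ~247, parallel to the pads and about 3 mm nearer the robot than predicted. I'll correct for that and descend.

```bash
python3 -m creep '[[[-9,2,-10,0,0,0],[-5,1,-14,0,0,0],[-5,1,-15,0,0,0],[-4,1,-12,0,0,0],[0,0,0,0,0,0]]]';python3 go.py .5537 .045 -.258 .314 0
```

```text
time: 6.07
tool_pos: [0.6824, 0.011, 0.431]
tool_rot: [-2.861, 0.001, 1.31]
contact_force: [-0.5, 0.3, -0.1]
opening: 0.092
d mm [ -3.    0.8 -20.6] rot [0.6 1.8 0.2] F [-0.5  0.3 -0.1] open 0.092 t 6.0667 tool [0.6824 0.011  0.431 ] q [-0.1   0.72  0.82  0.04  1.87  0.16]
```

```bash
python3 -m creep '[[[-1,0,-14,0.5,1.8,0],[-1,0,-9,0,0.5,0],[0,0,-3,0,0,0],[0,0,0,0,0,0]]]';python3 go.py .5537 .045 -.258 .314 0
```

```text
time: 6.4
tool_pos: [0.6817, 0.0108, 0.4104]
tool_rot: [-2.83, 0.003, 1.309]
contact_force: [-0.8, -0.2, -0.3]
opening: 0.0919
d mm [-2.3  1.   0.1] rot [0.2 0.1 0.2] F [-0.8 -0.2 -0.3] open 0.0919 t 6.4 tool [0.6817 0.0108 0.4104] q [-0.11  0.74  0.85  0.05  1.86  0.16]
```

```bash
python3 -m creep '[[[-2,0.5,0,0,0,0],[0,0,0,0,0,0],[0,0,0,0,0,0],[0,0,0,0,0,0],[0,0,0,0,0,0]]]' 1 40;python3 -m creep '[[[0,0,0,0,0,0],[0,0,0,0,0,0],[0,0,0,0,0,0],[0,0,0,0,0,0],[0,0,0,0,0,0]]]';python3 -m creep '[[[0,0,0,0,0,0],[0,0,0,0,0,0]]]'; python3 go.py .5537 .045 -.258 .314 0
```

```text
time: 6.82
tool_pos: [0.6802, 0.0111, 0.4115]
tool_rot: [-2.832, 0.003, 1.309]
contact_force: [-0.8, 0.1, 0.8]
opening: 0.0632
time: 7.23
tool_pos: [0.6802, 0.0111, 0.412]
tool_rot: [-2.833, 0.003, 1.309]
contact_force: [0.2, 0.4, -0.5]
opening: 0.0296
time: 7.4
tool_pos: [0.6801, 0.0111, 0.412]
tool_rot: [-2.833, 0.003, 1.309]
contact_force: [-0.4, -0.4, 0.1]
opening: 0.0185
d mm [-0.7  0.7 -1.6] rot [0.2 0.2 0.2] F [-0.4 -0.4  0.1] open 0.0185 t 7.4 tool [0.6801 0.0111 0.412 ] q [-0.11  0.73  0.86  0.05  1.86  0.16]
```

```bash
python3 -m creep '[[[0,0,0,0,0,0],[0,0,0,0,0,0],[0,0,0,0,0,0]]]'; for t in .314 .21 .105 0; do python3 go.py .5537 .045 -.258 $t 0|cut -c1-70; done
```

```text
time: 7.65
tool_pos: [0.6801, 0.0111, 0.412]
tool_rot: [-2.832, 0.003, 1.309]
contact_force: [-0.1, -0.6, 0.3]
opening: 0.0191
d mm [-0.6  0.7 -1.6] rot [0.2 0.2 0.2] F [-0.1 -0.6  0.3] open 0.0191
d mm [-41.5  11.5   9.7] rot [-1.3 -5.5  0.2] F [-0.1 -0.6  0.3] open 
d mm [-83.7  22.6  16.7] rot [ -2.8 -11.4   0.3] F [-0.1 -0.6  0.3] op
d mm [-126.4   33.9   19. ] rot [ -4.4 -17.2   0.3] F [-0.1 -0.6  0.3]
```

Gripped at 19 mm. Next I'll swing the shield upright about the feet.

```bash
python3 -m creep '[[[-10,2.7,2.5,-0.4,-1.4,0],[-10,2.7,2.5,-0.4,-1.4,0],[-10,2.7,2.2,-0.4,-1.4,0],[-10,2.7,2,-0.4,-1.4,0]]]'; for t in .21 .105 0; do python3 go.py .5537 .045 -.258 $t 0|cut -c1-90; done
```

```text
time: 7.98
tool_pos: [0.6405, 0.0217, 0.423]
tool_rot: [-2.943, 0.002, 1.307]
contact_force: [-0.3, 0.5, 1.6]
opening: 0.0188
d mm [-1.9  0.9 -1.3] rot [0.3 0.6 0.3] F [-0.3  0.5  1.6] open 0.0188 t 7.9833 tool [0.64
d mm [-44.1  12.    5.7] rot [-1.3 -5.2  0.3] F [-0.3  0.5  1.6] open 0.0188 t 7.9833 tool
d mm [-86.8  23.3   8. ] rot [ -2.8 -11.    0.3] F [-0.3  0.5  1.6] open 0.0188 t 7.9833 t
```

```bash
python3 -m creep '[[[-11,3,1.8,-0.3,-1.3,0],[-11,3,1.6,-0.3,-1.3,0],[-11,3,1.4,-0.3,-1.3,0],[-11,3,1.2,-0.3,-1.3,0]]]'; for t in .105 0; do python3 go.py .5537 .045 -.258 $t 0|cut -c1-90; done
```

```text
time: 8.32
tool_pos: [0.594, 0.0341, 0.4309]
tool_rot: [-3.043, -0.002, 1.307]
contact_force: [-0.4, 0.1, -0.1]
opening: 0.0192
d mm [ 2.4 -0.3 -2.2] rot [-0.   0.4  0.3] F [-0.4  0.1 -0.1] open 0.0192 t 8.3167 tool [0
d mm [-40.3  10.9   0.1] rot [-1.6 -5.4  0.3] F [-0.4  0.1 -0.1] open 0.0192 t 8.3167 tool
```

```bash
python3 -m creep '[[[-10,2.7,0.7,-0.3,-1.3,0],[-10,2.7,0.5,-0.4,-1.3,0],[-9,2.7,0.3,-0.4,-1.3,0],[-8,2,0.1,-0.3,-1,0],[0,0,0,0,0,0]]]'; python3 -m creep '[[[0,0,0,0,0,0],[0,0,0,0,0,0]]]'; python3 go.py .5537 .045 -.258 0 0; python3 - <<'E'
from h import *; import cv2
a=viewer.read_camera('side');b=viewer.read_camera('top')
cv2.imwrite("pics/so.png",a);cv2.imwrite("pics/to.png",b)
g=lambda i:cv2.resize(np.clip((i/255.)**.55*255,0,255).astype('uint8'),(560,560),interpolation=3)
cv2.imwrite("pics/c3.png",g(a[120:260,190:330]))
E
```

```text
time: 8.73
tool_pos: [0.5527, 0.0456, 0.4333]
tool_rot: [-3.136, -0.001, 1.308]
contact_force: [0.0, -1.4, -4.1]
opening: 0.0189
time: 8.9
tool_pos: [0.5527, 0.0456, 0.4333]
tool_rot: [-3.136, -0.001, 1.308]
contact_force: [0.5, -0.0, -1.8]
opening: 0.019
d mm [ 1.  -0.6 -2.3] rot [-0.1 -0.3  0.3] F [ 0.5 -0.  -1.8] open 0.019 t 8.9 tool [0.5527 0.0456 0.4333] q [-0.06  0.38  1.39  0.    1.38  0.21]
```

View pics/c3.png

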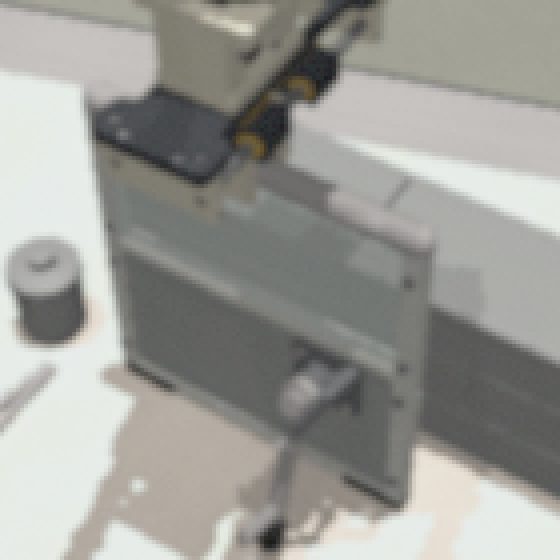

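The shield is upright and gripped with its leg down. Its bottom corners in this crop are at (127,370) and (403,507), and the tube's right end is at (433,235). I'll check that numerically.

```bash
python3 - <<'E'
from h import *; from scipy.optimize import least_squares
m=viewer.camera_model('side')
P=np.array([[-.008,.12,0],[-.008,-.12,0],[0,-.12,.272]])
S=(np.array([[127,372],[403,507],[433,237]])+.5)/4-.5+[190,120]
def W(v):
    o,R=shield(v[0],v[1],-.258,v[2]); return o+[0,0,v[3]]+R.apply(P)
f=lambda v:(proj(m,W(v))-S).ravel()
print(f([.5545,.0445,0,0]).reshape(-1,2).round(1))
r=least_squares(f,[.555,.045,0,0]);print(r.x,np.degrees(r.x[2]),r.fun.round(1))
E
```

```text
[[ 0.7 -1.5]
 [ 1.6  0.1]
 [ 1.5  0.5]]
[ 0.56303174  0.05177042  0.02985063 -0.0178355 ] 1.7103152271419186 [ 0.  -0.7 -0.5  0.3  0.4  0.3]
```

```bash
python3 -m creep '[[[1,0,-1,0,0,0],[0,0,0,0,0,0],[0,0,0,0,0,0],[0,0,0,0,0,0],[0,0,0,0,0,0]]]'; python3 go.py .5537 .045 -.258 0 0; python3 -c "
from cell import robot;print(robot.hand_in())"
```

```text
time: 9.42
tool_pos: [0.5556, 0.0448, 0.4332]
tool_rot: [-3.137, -0.001, 1.307]
contact_force: [-0.8, 0.9, -0.2]
opening: 0.0192
d mm [-1.9  0.2 -2.2] rot [-0.2 -0.2  0.3] F [-0.8  0.9 -0.2] open 0.0192 t 9.4167 tool [0.5556 0.0448 0.4332] q [-0.06  0.38  1.38  0.    1.38  0.21]
the job is handed in; nothing more can be done
None
```

I pushed the leg down past its snap point with the closed fingers, gripped the top tube at 40 N, swung the shield upright about its feet, and handed the job in at 9.4 s. The hand-in gives no verdict.

**Last checks:**
- **Grip:** the fingers were open 19 mm on the 20 mm tube.
- **Upright:** the tool was within about 0.3° of vertical. A rough fit to the side camera gave about 1.7° of tilt. They differ, but both are within the 4° limit.
- **Feet:** the vertical force on the tool was close to zero, so the feet carry the weight, about where they began. The same fit put the shield about 18 mm below the bench, which is impossible, so I don't trust it for height.
- **Leg and surroundings:** the camera shows the leg down. The shield should be about 45 mm clear of the bricks, calculated from its tilt rather than measured. I never went near the pot, the bottle or the forceps; I didn't measure them at the end, but the pot looked undisturbed in the last picture.

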